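# Open a fettling pad's suction gate by one notch

### The arm

A 6-joint arm with a two-finger parallel gripper is mounted at the origin on the work surface. World frame = base frame: x ahead of the robot, y to its left, z up, the work surface at z = 0. Lengths are in m, angles in degrees, forces in N, time in s.
With the tool pointing down it reaches from about 0.4 to 0.825 m from the base axis. Payload 7 kg.
Tool frame: the origin (TCP) lies between the finger pads; the fingertips stand 14 mm ahead of it and the grasp point (between the pads) lies 5 mm behind it; z points along the fingers, y is the line along which they close (so a half turn about z gives the same grasp; the last joint's range is limited). The gripper opens to 88 mm and grips with 3 to 60 N. Pads are 19 mm wide; open, the fingers measure 130 mm over their backs; the gripper's body (78 mm by 193 mm) begins 47 mm behind the grasp point.
Start: joints at [-57.92, 20.546, 0.682, 0, -70.136, -16.507], TCP at [0.181, -0.65, 0.241] pointing down, gripper open.
Joint ranges: [-176.03, 176.03], [-82.01, 121.73], [-58.28, 71.71], [-173.87, 95.51], [-174.79, -0.11], [-173.66, 173.66]. Speed limits (degrees/s): [136.94, 136.94, 172.46, 180, 180, 180].

### API

Orientations are given as [roll, pitch, yaw] about the fixed x, y, z axes, in that order (R = Rz(yaw) Ry(pitch) Rx(roll)).
In Python, from plant import status, cams, job gives the robot as it stands. The module is installed in compiled form; this text tells all that it offers.
- The arm moves only by the tool step_arm, never from a script. Its arguments are lists of equal length, an entry for each row: "xyz": the shift along the tool's x, y, z each as a share of 20 cm, from -1 to 1, a list of three; "yaw": the turn about the tool's z as a share of 360 degrees, from -1 to 1; "claw": the closure, from -1 (fully open) to 1 (shut). A call has 1 to 20 rows; each row is the pose to reach, as a shift and turn from the pose commanded when the call began, along the tool's axes at that moment, turning the shorter way round; what a row does not reach only later rows make up. A row lasts 1/12 s, in which the tool goes at most 41.7 mm and 7.16 degrees, less where a joint would pass 70% of its speed; a pose out of reach is approached as far as the arm can. A call with a number of a shift or a turn outside -1 to 1 is refused whole. A call with a gripper value outside its range is refused whole. The fingers move at their own pace and stop on an object; "grip_force" is the grip in N (left out, the last holds). Time passes only in rows, so rows that repeat a pose let the fingers close. It gives the time, the measured TCP pose, the force, the opening and the grip force at its end, in the units of the state.
- status.get_state(): the state, without advancing time (a new reading comes with each control period).
- cams.capture(name): name is "scene" or "side" or "wrist"; returns (picture, depth): 420x560x3 uint8, blue, green, red; 420x560 float32, m along the optical axis (not along the pixel's ray), 0 where there is no reading.
- cams.calibration(name): a dict with "mtx" (3x3 intrinsics, pixels), "D" ([k1, k2, p1, p2, k3] as OpenCV has them; the pictures are not rectified), "camera_from_world" (4x4, takes a point from world to camera coordinates); the wrist camera has in their place "T_tool_cam" (4x4, takes a point from camera to tool coordinates, whose origin is the TCP and whose axes are the flange's). Camera axes: x right, y down, z forward; pixel columns grow to the right and rows downward; lengths in m; the calibration is good to about 2 mm. A picture is of the moment at which its call begins: read the wrist's pose just before it. calibration takes no time and is no camera call.
- job.close_job(): hands the job in; it is judged then, once.
The state is a dict: "time_s": time; "joints": joint angles; "qd": joint speeds; "joint_torque": joint torques, N m; "tcp_pos": TCP position; "eef_rot": TCP orientation; "contact_force": force on the tool from outside, world axes, zero at the start; "moment": the same for the moment, N m; "gripper_width": finger opening in m; "gripper_force": force on a finger pad.
Only numpy, scipy, OpenCV 4.12 (cv2) and the standard library are available. Lean on these libraries where they do the work, as an engineer would, in place of code of your own. Each camera call takes 0.05 s, during which the arm holds its last target. There are 200 camera calls.

### The job

Two clay-dust suction pads stand on the potter's bench; open the gate of the pad that carries the grey clay bowl (the gate with the orange latch tab) by exactly one notch: press the orange tab down, slide the grip with the tab held down from the closed notch to the middle notch, and let the tab spring fully back up so that the gate is locked there. Leave the bowl standing where it is, and leave the other pad's gate (blue tab) shut.

Things in the scene. Friction and masses are not known exactly. Their poses are not given: they have to be found in the camera images.
- latch_top (a point): Centre of the orange latch tab's top (36 x 52 mm), at rest 78 mm above the table. y: the way the gate opens; z: up. The tab sinks up to 18 mm on a spring (5 to 9 N): locked to 4 mm, surely free past 10 mm, so press 14 mm. It lies between two black cheeks, 8 mm thick, 56 mm apart along y, tops 92 mm above the table; along x the pocket is open (skirt top 60 mm). Closed fingers fit in.
- gate (a joint): Slide of the grip with the orange tab on its aluminium rail (56 x 200 mm, 40 mm high), m: 0 closed notch (start), 0.05 middle, 0.10 last; red marks show them. Moves along y of latch_top, 1 N friction: fingers pressing the tab carry it by friction, else by a cheek. Let go within 7 mm of a notch the tab springs up and locks the grip (with 4 mm of play); between notches it stays down.
- bowl: Loose open grey clay bowl, rim 104 mm across, 48 mm high, origin at the centre of its underside, z up. It stands on the grey grille (30 mm above the table) of the pad with the orange tab, about 140 mm beyond the rail. It must stay there.
- other_gate (a joint): Slide of the like grip with the blue tab on the other pad (which carries a tan cup), m, 0 = closed. It must stay closed.
There are look-alikes about, which are no part of the job. What is shaped like the bowl but green, red or turquoise is not meant.

How it is judged:
By the outcome, as a careful person would: the job done as asked, in the order asked, and still so for the second after the job is handed in, with the robot touching nothing.
It also fails if it takes over 29 s, if anything falls off the work surface, if the arm or the gripper's body presses on something with over 40 N, if the wrist force passes 120 N, or if a joint passes its speed limit or range.

## Working session

There is one attempt and no reset: what is moved stays moved. The work goes in short steps, Python scripts to look and compute and a tool call to move; the robot and the scene stay as the last step left them, time stands still between calls to the robot, and variables do not carry over. Pictures are saved under pics/ and viewed, at most 10 in all, crops included, and the job is handed in when it is done.

Besides the shell and the picture viewer there is one more tool, called as name(argument=value, ...) on one line, values as JSON. step_arm: Moves the arm, as the interface text tells. Shift numbers are shares of 20 cm and turn numbers shares of 360 degrees, none past 1 either way. Its arguments: {"type":"object","properties":{"xyz":{"type":"array"},"yaw":{"type":"array"},"claw":{"type":"array"},"grip_force":{"type":"number"}},"required":["xyz","yaw","claw"]}

```bash
mkdir -p pics
python3 - <<'E'
from plant import status,cams
import cv2,numpy as np
s=status.get_state();print(s)
for n in("scene","side"):
    p,d=cams.capture(n);cv2.imwrite(f"pics/{n}0.png",p);np.savez(f"{n}0.npz",p=p,d=d)
    c=cams.calibration(n);print(n,c)
print(cams.calibration("wrist"))
E
```

```text
{'time_s': 0.0, 'joints': array([-5.79196051e+01,  2.05925110e+01,  6.32874404e-01, -2.03583456e-02,
       -7.01377014e+01, -1.65065055e+01]), 'qd': array([-0.06102979,  0.08190091,  0.00297843, -0.03082579,  0.06019841,
       -0.0248584 ]), 'joint_torque': array([-5.36384887e-04, -5.82721031e+01,  2.93068510e+01,  6.99753553e+00,
        6.93037538e-03, -1.14324419e-04]), 'tcp_pos': array([ 0.18106126, -0.64975817,  0.23960297]), 'eef_rot': array([ 1.79901236e+02, -9.30953702e-03, -1.64433036e+02]), 'contact_force': array([-0.12285777, -0.42453214, -0.11840283]), 'moment': array([ 0.05178762, -0.02794921,  0.03838463]), 'gripper_force': 0.0, 'gripper_width': 0.08746978003352845}
scene {'mtx': array([[491.2480385 ,   0.        , 283.70770846],
       [  0.        , 491.2480385 , 212.25335345],
       [  0.        ,   0.        ,   1.        ]]), 'D': array([-0.08058661,  0.        ,  0.        ,  0.        ,  0.        ]), 'camera_from_world': array([[ 0.54040527,  0.84120541, -0.0183196 , -0.36493829],
       [ 0.59753577, -0.39901432, -0.69551318, -0.24153643],
       [-0.5923792
[... 517 characters left out ...]
-0.60244207, -0.74848009,  1.26843721],
       [ 0.        ,  0.        ,  0.        ,  1.        ]])}
{'mtx': array([[349.70545202,   0.        , 280.25139863],
       [  0.        , 349.70545202, 207.81605853],
       [  0.        ,   0.        ,   1.        ]]), 'D': array([-0.02771253,  0.        ,  0.        ,  0.        ,  0.        ]), 'T_tool_cam': array([[-2.34726245e-03, -9.51000400e-01, -3.09180738e-01,
         8.51482076e-02],
       [ 9.99996702e-01, -2.55442863e-03,  2.65242728e-04,
        -2.73135204e-04],
       [-1.04202607e-03, -3.09179096e-01,  9.51003260e-01,
        -1.43927481e-01],
       [ 0.00000000e+00,  0.00000000e+00,  0.00000000e+00,
         1.00000000e+00]])}
```

View pics/scene0.png

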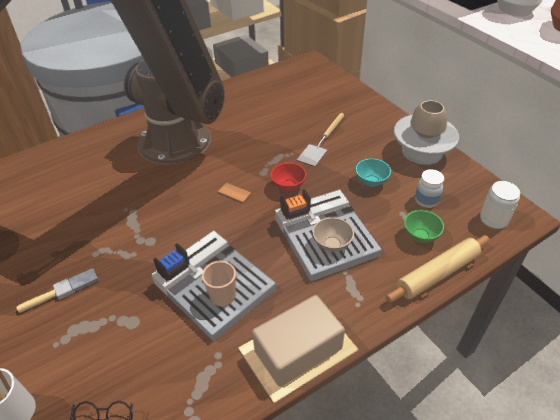

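View pics/side0.png

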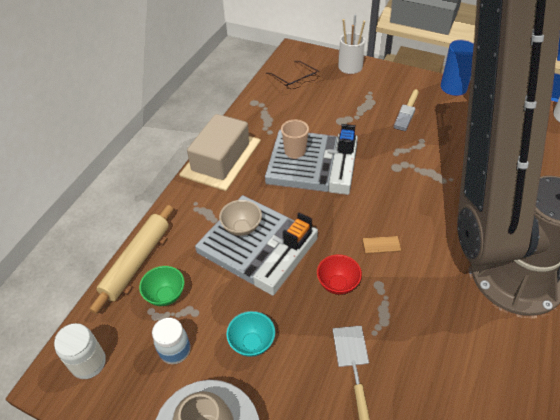

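The orange tab is at (296,203) in scene and (297,232) in side, on the pad carrying the grey bowl (scene (332,237)). The look-alikes are the blue-tab pad at (172,263) and a flat orange scrap at (234,192). The rail runs to the right from the tab in scene. I'll measure these and make one enlarged crop.

```bash
cat > h.py <<'E'
import cv2,numpy as np
from plant import cams
def ray(c,M,uv):
    """M: world_from_cam"""
    p=cv2.undistortPoints(np.array(uv,float).reshape(-1,1,2),c["mtx"],c["D"]).reshape(-1,2)
    return np.c_[p,np.ones(len(p))]@M[:3,:3].T, M[:3,3]
def plane(c,M,uv,z):
    d,o=ray(c,M,uv); return o+d*((z-o[2])/d[:,2])[:,None]
def orange(p):
    h=cv2.cvtColor(p,cv2.COLOR_BGR2HSV)
    return cv2.inRange(h,(6,200,150),(20,255,255))
def world(c,M,p,d,mask):
    v,u=np.nonzero((mask>0)&(d>0)); r,o=ray(c,M,np.c_[u,v]); return o+r*d[v,u][:,None],np.c_[u,v]
E
python3 - <<'E'
from h import *
for n,box in(("scene",(265,180,360,285)),("side",(190,190,325,295))):
    f=np.load(n+"0.npz");p,d=f["p"],f["d"];c=cams.calibration(n);M=np.linalg.inv(c["camera_from_world"])
    x0,y0,x1,y1=box;roi=np.zeros(p.shape[:2],np.uint8);roi[y0:y1,x0:x1]=255
    W,uv=world(c,M,p,d,orange(p)&roi);print(n,len(W),"orange z pct",np.percentile(W[:,2],[5,50,95]))
    ok=abs(W[:,2]-.078)<.006;T=plane(c,M,uv[ok],.078);r=cv2.minAreaRect((T[:,:2]*1000).astype(np.float32));print("tab",T.mean(0),W[ok].mean(0),r)
    W,uv=world(c,M,p,d,roi)
    A=W[abs(W[:,2]-.040)<.004];k=cv2.minAreaRect((A[:,:2]*1000).astype(np.float32));print("rail-level",len(A),k)
    A=W[abs(W[:,2]-.092)<.004];print("cheek-level",len(A),cv2.minAreaRect((A[:,:2]*1000).astype(np.float32)))
    g=W[(W[:,2]>.025)&(W[:,2]<.035)];print("grille",cv2.minAreaRect((g[:,:2]*1000).astype(np.float32)))
    q=cv2.resize(p[y0:y1,x0:x1],None,fx=4 if n=="scene" else 3,fy=4 if n=="scene" else 3,interpolation=cv2.INTER_CUBIC);q=cv2.copyMakeBorder(q,0,430-q.shape[0] if q.shape[0]<430 else 0,0,0,cv2.BORDER_CONSTANT)
    q=q[:430];cv2.imwrite(n+"q.png",q)
q=np.hstack([cv2.imread("sceneq.png")[:430],cv2.imread("sideq.png")[:430]]);print(q.shape);cv2.imwrite("pics/crop1.png",q[:600,:800])
E
```

```text
Traceback (most recent call last):
  File "h.py", line 13, in world
    v,u=np.nonzero((mask>0)&(d>0)); r,o=ray(c,M,np.c_[u,v]); return o+r*d[v,u][:,None],np.c_[u,v]
                                        ~~~^^^^^^^^^^^^^^^^
  File "h.py", line 5, in ray
    p=cv2.undistortPoints(np.array(uv,float).reshape(-1,1,2),c["mtx"],c["D"]).reshape(-1,2)
      ~~~~~~~~~~~~~~~~~~~^^^^^^^^^^^^^^^^^^^^^^^^^^^^^^^^^^^^^^^^^^^^^^^^^^^^
cv2.error: OpenCV(4.12.0) /io/opencv/modules/calib3d/src/undistort.dispatch.cpp:347: error: (-215:Assertion failed) CV_IS_MAT(_src) && CV_IS_MAT(_dst) && (_src->rows == 1 || _src->cols == 1) && (_dst->rows == 1 || _dst->cols == 1) && _src->cols + _src->rows - 1 == _dst->rows + _dst->cols - 1 && (CV_MAT_TYPE(_src->type) == CV_32FC2 || CV_MAT_TYPE(_src->type) == CV_64FC2) && (CV_MAT_TYPE(_dst->type) == CV_32FC2 || CV_MAT_TYPE(_dst->type) == CV_64FC2) in function 'cvUndistortPointsInternal'
```

```bash
sed -i 's/(6,200,150),(20,255,255)/(4,150,110),(20,255,255)/' h.py
python3 - <<'E'
from h import *
for n,box,pt in(("scene",(265,180,385,285),(296,203)),("side",(190,190,325,295),(297,232))):
    f=np.load(n+"0.npz");p,d=f["p"],f["d"];c=cams.calibration(n);M=np.linalg.inv(c["camera_from_world"])
    x0,y0,x1,y1=box;roi=np.zeros(p.shape[:2],np.uint8);roi[y0:y1,x0:x1]=255
    print(n,cv2.cvtColor(p,cv2.COLOR_BGR2HSV)[pt[1]-1:pt[1]+2,pt[0]-4:pt[0]+5:4].tolist(), d[pt[1],pt[0]], (d>0).mean())
    ys,xs=np.nonzero(orange(p)&roi);print(len(xs), (d[ys,xs]>0).sum())
    if len(xs)==0: continue
    T=plane(c,M,np.c_[xs,ys],.078);print("tab@78",T.mean(0),cv2.minAreaRect((T[:,:2]*1000).astype(np.float32)))
    W,uv=world(c,M,p,d,roi)
    for z,nm in((.030,"grille"),(.04,"rail"),(.078,"tab"),(.092,"cheek/rim")):
        A=W[abs(W[:,2]-z)<.004]
        if len(A)>4: print(nm,len(A),cv2.minAreaRect((A[:,:2]*1000).astype(np.float32)))
    q=cv2.resize(p[y0:y1,x0:x1],(400,430),interpolation=cv2.INTER_CUBIC);cv2.imwrite(n+"q.png",q)
q=np.hstack([cv2.imread("sceneq.png"),cv2.imread("sideq.png")]);cv2.imwrite("pics/crop1.png",q)
E
```

```text
scene [[[12, 164, 235], [10, 129, 136], [12, 163, 230]], [[11, 150, 173], [11, 163, 200], [14, 157, 245]], [[10, 145, 160], [12, 164, 239], [12, 165, 237]]] 1.2990351 0.9959523809523809
207 205
tab@78 [0.53602639 0.1283345  0.078     ] ((515.3352661132812, 135.34771728515625), (49.65567398071289, 92.82244873046875), 72.44450378417969)
grille 2921 ((622.936279296875, 177.9158935546875), (318.95111083984375, 379.69293212890625), 54.7802848815918)
rail 940 ((582.2954711914062, 210.79473876953125), (322.9912414550781, 249.7783203125), 56.705589294433594)
tab 386 ((614.7980346679688, 145.38827514648438), (222.45521545410156, 103.50540924072266), 2.1174166202545166)
cheek/rim 61 ((530.2593383789062, 129.28878784179688), (72.53709411621094, 38.929344177246094), 80.59407806396484)
side [[[15, 189, 212], [16, 195, 239], [16, 200, 218]], [[16, 198, 247], [14, 186, 191], [16, 202, 232]], [[15, 196, 229], [15, 192, 213], [16, 210, 227]]] 1.2683674 0.9961862244897959
967 965
tab@78 [0.54575037 0.1880971  0.078     ] ((612.0842895507812, 204.77413940429688), (342.272705078125, 307.8255920410156), 22.506629943847656)
grille 3143 ((576.355712890625, 178.74050903320312), (201.3842315673828, 332.69940185546875), 80.00225830078125)
rail 1243 ((566.2030029296875, 186.60247802734375), (234.8671875, 218.4937286376953), 23.274646759033203)
tab 441 ((614.4196166992188, 152.73841857910156), (103.3531265258789, 219.3772430419922), 89.80988311767578)
cheek/rim 86 ((529.0834350585938, 135.2527618408203), (73.74757385253906, 39.2371711730957), 80.64579010009766)
```

View pics/crop1.png

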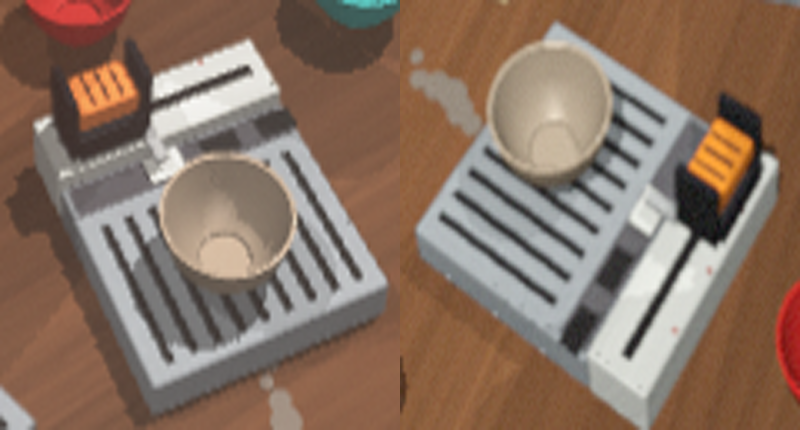

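The crop confirms the target: orange tab between black cheeks at the closed end of the rail, with the grey bowl on the same pad. The rail and its red marks run away from the tab. Next I'll refine the tab centre and the opening direction.

```bash
cat >> h.py <<'E'
def report(n,p,d,c,M,near=(.53,.132)):
    m=orange(p); k,l,s,ce=cv2.connectedComponentsWithStats(cv2.morphologyEx(m,cv2.MORPH_CLOSE,np.ones((5,5))))
    for i in range(1,k):
        if s[i,4]<60: continue
        ys,xs=np.nonzero(l==i);T=plane(c,M,np.c_[xs,ys],.078)
        if np.hypot(*(T.mean(0)[:2]-near))<.12:
            dz=(M@np.r_[0,0,0,1])[:0]
            W,_=world(c,M,p,d,(l==i).astype(np.uint8))
            print(n,"tab px",ce[i].round(),"area",s[i,4],"plane78",(T.mean(0)*1e3).round(1),"depth med",(np.median(W,0)*1e3).round(1),"rect",cv2.minAreaRect((T[:,:2]*1e3).astype(np.float32)))
    W,_=world(c,M,p,d,np.ones(d.shape,np.uint8)); W=W[np.hypot(*(W[:,:2]-near).T)<.2]
    A=W[(abs(W[:,2]-.092)<.004)&(np.hypot(*(W[:,:2]-near).T)<.1)]
    hz=(np.abs(W[:,2]-.040)<.005); 
    print(n,"cheeks",cv2.minAreaRect((A[:,:2]*1e3).astype(np.float32)))
    img=np.zeros((400,400),np.uint8); q=((W[hz][:,:2]-near)*1000+200).astype(int); q=q[((q>=0)&(q<400)).all(1)]; img[q[:,1],q[:,0]]=255
    img=cv2.morphologyEx(img,cv2.MORPH_CLOSE,np.ones((9,9))); img=cv2.morphologyEx(img,cv2.MORPH_OPEN,np.ones((9,9)))
    cs,_=cv2.findContours(img,0,2)
    for q in cs:
        if cv2.contourArea(q)>2000:
            r=cv2.minAreaRect(q);print(n,"rail-level blob",(np.array(r[0])-200)/1e3+near,r[1],r[2])
E
python3 - <<'E'
from h import *
for n in("scene","side"):
    f=np.load(n+"0.npz");c=cams.calibration(n);report(n,f["p"],f["d"],c,np.linalg.inv(c["camera_from_world"]))
E
```

```text
scene tab px [296. 202.] area 221 plane78 [535.8 128.4  78. ] depth med [535.4 130.   76. ] rect ((535.951416015625, 128.05479431152344), (50.96642303466797, 46.8104248046875), 76.00981140136719)
scene cheeks ((530.2593383789062, 129.28878784179688), (72.53709411621094, 38.929344177246094), 80.59407806396484)
scene rail-level blob [0.54694923 0.21358615] (126.0833740234375, 63.06941604614258) 86.8201675415039
side cheeks ((529.0834350585938, 135.2527618408203), (73.74757385253906, 39.2371711730957), 80.64579010009766)
side rail-level blob [0.5465 0.2205] (131.0, 73.0) 90.0
```

step_arm(xyz=[[-0.82,0.98,0],[-0.82,0.98,0],[-0.82,0.98,0],[-0.82,0.98,0],[-0.82,0.98,0],[-0.82,0.98,0],[-0.82,0.98,0]], yaw=[0,0,0,0,0,0,0], claw=[1,1,1,1,1,1,1])

```text
time_s: 0.68
tcp_pos: [0.2878, -0.4129, 0.2407]
eef_rot: [180.0, 0.1, -164.3]
contact_force: [-1.1, -0.5, -0.8]
gripper_width: 0.0463
gripper_force: 0.0
```

step_arm(xyz=[[-0.82,0.98,0],[-0.82,0.98,0],[-0.82,0.98,0],[-0.82,0.98,0],[-0.82,0.98,0],[-0.82,0.98,0],[-0.82,0.98,0]], yaw=[0,0,0,0,0,0,0], claw=[1,1,1,1,1,1,1])

```text
time_s: 1.27
tcp_pos: [0.3939, -0.1802, 0.2408]
eef_rot: [180.0, 0.1, -164.2]
contact_force: [-0.0, -0.4, -0.3]
gripper_width: 0.0021
gripper_force: 0.0
```

step_arm(xyz=[[-0.82,0.98,0],[-0.82,0.98,0],[-0.82,0.98,0],[-0.82,0.98,0],[-0.82,0.98,0],[-0.82,0.98,0],[-0.82,0.98,0]], yaw=[0,0,0.0683,0.0683,0.0683,0.0683,0.0683], claw=[1,1,1,1,1,1,1])

```text
time_s: 1.85
tcp_pos: [0.4989, 0.052, 0.2403]
eef_rot: [180.0, 0.0, 170.8]
contact_force: [0.6, 0.2, 0.4]
gripper_width: 0.0004
gripper_force: 0.0
```

step_arm(xyz=[[-0.08,0.38,0],[-0.08,0.38,0],[-0.08,0.38,0],[-0.08,0.38,0],[-0.08,0.38,0]], yaw=[0,0,0,0,0], claw=[1,1,1,1,1])

```text
time_s: 2.27
tcp_pos: [0.5245, 0.1207, 0.24]
eef_rot: [-180.0, -0.1, 171.0]
contact_force: [-0.9, -1.0, 0.4]
gripper_width: 0.0001
gripper_force: 0.0
```

```bash
cat > w.py <<'E'
from h import *
import sys
from plant import status
from scipy.spatial.transform import Rotation as R
s=status.get_state();p,d=cams.capture("wrist");c=cams.calibration("wrist")
T=np.eye(4);T[:3,:3]=R.from_euler("xyz",s["eef_rot"],degrees=True).as_matrix();T[:3,3]=s["tcp_pos"];M=T@c["T_tool_cam"]
print(s["time_s"],s["tcp_pos"],s["eef_rot"],s["contact_force"])
cv2.imwrite(f"pics/{sys.argv[1]}.png",p);np.savez(sys.argv[1]+".npz",p=p,d=d,M=M)
report("wrist",p,d,c,M)
E
python3 w.py w1
```

```text
2.2667 [0.52454346 0.12067301 0.23997335] [-1.79951939e+02 -6.57158592e-02  1.71031507e+02] [-0.85912227 -1.03544464  0.36964569]
wrist tab px [234. 102.] area 125 plane78 [439.8  93.9  78. ] depth med [439.5  84.4  -0. ] rect ((440.4486083984375, 94.13395690917969), (17.015443801879883, 8.896228790283203), 80.78239440917969)
wrist tab px [242. 117.] area 136 plane78 [453.1  98.3  78. ] depth med [4.563e+02 8.880e+01 1.000e-01] rect ((453.29620361328125, 98.65362548828125), (23.99365234375, 5.177582740783691), 86.31954193115234)
wrist tab px [185. 137.] area 105 plane78 [461.9  46.3  78. ] depth med [ 4.672e+02  2.540e+01 -2.000e-01] rect ((463.18682861328125, 46.63738250732422), (29.3580322265625, 6.432713031768799), 87.65629577636719)
wrist tab px [207. 157.] area 123 plane78 [481.4  61.6  78. ] depth med [ 4.918e+02  4.260e+01 -3.000e-01] rect ((480.9266662597656, 61.399051666259766), (18.755239486694336, 10.591459274291992), 80.81202697753906)
wrist tab px [181. 161.] area 136 plane78 [481.9  38.3  78. ] depth med [492.5  13.2  -0.6] rect ((482.3868103027344, 37.97380065917969), 
[... 182 characters left out ...]
1479377746582), (38.32827377319336, 9.178637504577637), 89.56106567382812)
wrist tab px [292. 191.] area 1274 plane78 [524.2 131.1  78. ] depth med [523.8 131.4  77.4] rect ((525.8170776367188, 132.2420654296875), (50.83219528198242, 37.579463958740234), 80.89832305908203)
wrist tab px [191. 255.] area 825 plane78 [572.5  25.3  78. ] depth med [ 6.068e+02 -2.200e+00 -5.000e-01] rect ((572.1751098632812, 25.54652976989746), (82.637451171875, 21.214670181274414), 81.04204559326172)
wrist cheeks ((527.6951293945312, 132.5976104736328), (72.14643096923828, 39.9625244140625), 80.22068786621094)
wrist rail-level blob [0.53562567 0.18096533] (199.74362182617188, 56.93621063232422) 80.29335021972656
```

View pics/w1.png

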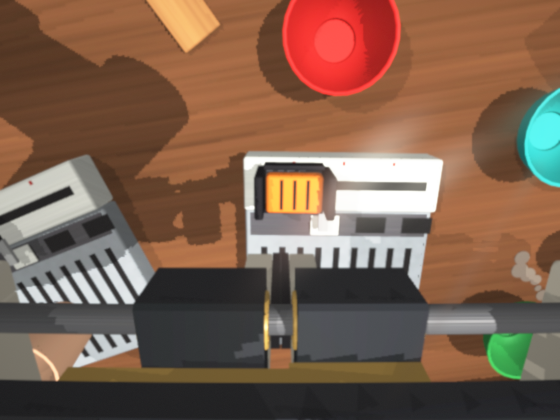

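The wrist view is clear. The tab is at px (292,191) and gives (0.526,0.132), 51x38 mm, with depth z 77 mm. The rail blob is 200x57 mm at 80.3°. Now I'll descend above the tab.

step_arm(xyz=[[-0.003,0.058,0.2],[-0.003,0.058,0.4],[-0.003,0.058,0.55],[-0.003,0.058,0.67],[-0.003,0.058,0.67],[-0.003,0.058,0.67],[-0.003,0.058,0.67]], yaw=[0.0015,0.0015,0.0015,0.0015,0.0015,0.0015,0.0015], claw=[1,1,1,1,1,1,1])

```text
time_s: 2.9
tcp_pos: [0.5283, 0.132, 0.1083]
eef_rot: [179.9, 0.1, 170.4]
contact_force: [0.8, 0.2, 1.0]
gripper_width: 0.0
gripper_force: 0.0
```

step_arm(xyz=[[0,0,0.03],[0,0,0.06],[0,0,0.09],[0,0,0.12],[0,0,0.14],[0,0,0.14],[0,0,0.14],[0,0,0.14]], yaw=[0,0,0,0,0,0,0,0], claw=[1,1,1,1,1,1,1,1])

```text
time_s: 3.57
tcp_pos: [0.5282, 0.1326, 0.0793]
eef_rot: [180.0, 0.1, 170.5]
contact_force: [-1.2, -0.6, 7.6]
gripper_width: 0.0007
gripper_force: 3.7
```

step_arm(xyz=[[0,0,0.006],[0,0.01,0.006],[0,0.03,0.006],[0,0.05,0.006],[0,0.075,0.006],[0,0.1,0.006],[0,0.125,0.006],[0,0.15,0.006],[0,0.175,0.006],[0,0.2,0.006],[0,0.22,0.006],[0,0.24,0.006],[0,0.25,0.006],[0,0.25,0.006],[0,0.25,0.006],[0,0.25,0.006]], yaw=[0,0,0,0,0,0,0,0,0,0,0,0,0,0,0,0], claw=[1,1,1,1,1,1,1,1,1,1,1,1,1,1,1,1])

```text
time_s: 4.9
tcp_pos: [0.5367, 0.1824, 0.0783]
eef_rot: [179.9, 0.1, 170.5]
contact_force: [-0.2, 0.3, 7.1]
gripper_width: 0.0003
gripper_force: 3.8
```

```bash
cat > ck.py <<'E'
from h import *
import sys
from plant import status
s=status.get_state();print(s["time_s"],s["tcp_pos"],s["contact_force"])
for n in("scene","side"):
    p,d=cams.capture(n);c=cams.calibration(n);M=np.linalg.inv(c["camera_from_world"]);cv2.imwrite(f"pics/{n}_{sys.argv[1]}.png",p)
    report(n,p,d,c,M)
E
python3 ck.py s; python3 w.py w2
python3 -c "
import cv2,numpy as np
a=cv2.imread('pics/scene_s.png')[170:290,250:410];b=cv2.imread('pics/w2.png')
cv2.imwrite('pics/m2.png',np.hstack([cv2.resize(a,(400,300)),cv2.resize(b,(400,300))]))"
```

```text
4.9 [0.53670699 0.1823696  0.0783186 ] [-0.21189236  0.3269137   7.14372062]
scene tab px [313. 203.] area 61 plane78 [562.7 165.5  78. ] depth med [551.1 173.1  62.2] rect ((564.1776123046875, 168.26051330566406), (44.3480339050293, 22.820636749267578), 62.045780181884766)
scene cheeks ((538.65380859375, 178.97386169433594), (73.2854232788086, 39.25278091430664), 82.69490051269531)
scene rail-level blob [0.5525 0.2385] (79.0, 57.0) 90.0
scene rail-level blob [0.52809451 0.11691071] (74.00234985351562, 58.59120178222656) 80.31121826171875
side tab px [291. 249.] area 77 plane78 [517.2 197.8  78. ] depth med [522.2 186.1  61.7] rect ((517.9981689453125, 198.73532104492188), (50.93809509277344, 11.445884704589844), 81.65032958984375)
side cheeks ((531.1509399414062, 211.2099609375), (16.076683044433594, 29.138986587524414), 21.72284507751465)
side rail-level blob [0.54826999 0.24838998] (71.27635955810547, 57.27565383911133) 81.8698959350586
side rail-level blob [0.6755 0.145 ] (54.0, 61.0) 90.0
5.0 [0.53668627 0.1823842  0.0783251 ] [1.79903038e+02 1.19364462e-01 1.70491358e+02] [-0.5
[... 1118 characters left out ...]
246.] area 2425 plane78 [516.8 185.1  78. ] depth med [522.7 184.1  63.3] rect ((518.9147338867188, 185.06558227539062), (46.46560287475586, 16.85021209716797), 80.28456115722656)
wrist tab px [ 80. 352.] area 2162 plane78 [558.1  74.5  78. ] depth med [ 6.156e+02  7.200e+00 -5.000e-01] rect ((557.2965087890625, 75.60678100585938), (20.475688934326172, 52.72520446777344), 3.337655782699585)
wrist cheeks ((521.859375, 184.65576171875), (72.0011215209961, 11.09373664855957), 80.49571228027344)
wrist rail-level blob [0.54677718 0.24512338] (70.42003631591797, 57.17270278930664) 80.31121826171875
wrist rail-level blob [0.5240537 0.1188624] (72.79804229736328, 55.90830993652344) 81.57302856445312
```

View pics/m2.png

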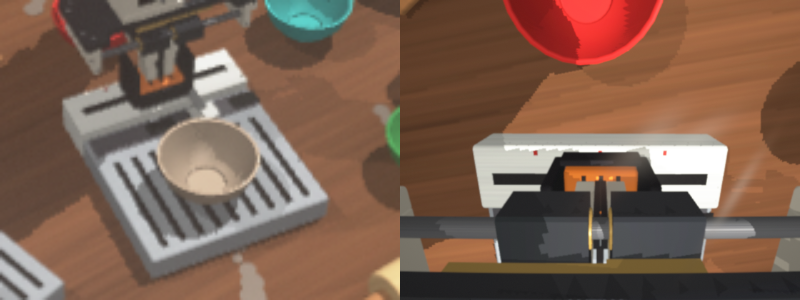

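The grip sits mid-rail: 72.8 and 70.4 mm of rail are visible on either side, about 50 mm of travel, and the middle red mark is at the tab. The tab is down and the bowl is in place, so I'll lift straight up.

step_arm(xyz=[[0,0,-0.03],[0,0,-0.06],[0,0,-0.09],[0,0,-0.13],[0,0,-0.2],[0,0,-0.35],[0,0,-0.5],[0,0,-0.7],[0,0,-0.8],[0,0,-0.8],[0,0,-0.8],[0,0,-0.8]], yaw=[0,0,0,0,0,0,0,0,0,0,0,0], claw=[1,1,1,1,1,1,1,1,1,1,1,1])

```text
time_s: 6.05
tcp_pos: [0.535, 0.1812, 0.2367]
eef_rot: [-180.0, -0.1, 170.4]
contact_force: [-0.9, -0.6, -0.0]
gripper_width: 0.0006
gripper_force: 0.0
```

```bash
python3 ck.py e | grep -v blob; python3 w.py w3 | grep -E "5[0-9]{2}\.|blob|cheeks"
python3 -c "
import cv2,numpy as np
a=cv2.imread('pics/scene_e.png')[160:340,140:380];b=cv2.imread('pics/w3.png')
cv2.imwrite('pics/m3.png',np.hstack([cv2.resize(a,(400,300)),cv2.resize(b,(400,300))]))"
```

```text
6.05 [0.53501229 0.1812466  0.23670201] [-0.88051037 -0.58195949 -0.01660063]
scene tab px [313. 197.] area 207 plane78 [543.9 178.4  78. ] depth med [543.6 180.4  76.3] rect ((543.033447265625, 177.98965454101562), (49.90449523925781, 45.2920036315918), 79.09906768798828)
scene cheeks ((540.681640625, 178.8849334716797), (73.0809555053711, 38.776031494140625), 79.54965209960938)
side tab px [323. 226.] area 100 plane78 [472.9 108.3  78. ] depth med [497.   48.1  -1.5] rect ((473.0997314453125, 110.3546371459961), (28.514888763427734, 78.65742492675781), 37.07342529296875)
side tab px [287. 243.] area 295 plane78 [533.5 186.   78. ] depth med [533.6 184.2  76.4] rect ((534.310546875, 187.99769592285156), (55.7241325378418, 42.2524528503418), 78.21256256103516)
side cheeks ((537.1534423828125, 184.86782836914062), (73.95682525634766, 39.06565475463867), 79.70413970947266)
wrist tab px [282. 192.] area 1397 plane78 [533.2 182.3  78. ] depth med [532.7 182.2  77.3] rect ((534.7294921875, 182.00018310546875), (51.67261505126953, 38.11625671386719), 80.31318664550781)
wrist tab px [145. 261.] area 681 plane78 [578.6  40.7  78. ] depth med [ 6.112e+02  3.000e-01 -5.000e-01] rect ((577.4092407226562, 40.191314697265625), (27.813465118408203, 75.22923278808594), 5.5968732833862305)
wrist cheeks ((536.2847900390625, 182.1081085205078), (72.08892822265625, 39.81827163696289), 80.24908447265625)
wrist rail-level blob [0.53526059 0.18139534] (200.56729125976562, 55.94223403930664) 80.3026123046875
```

View pics/m3.png

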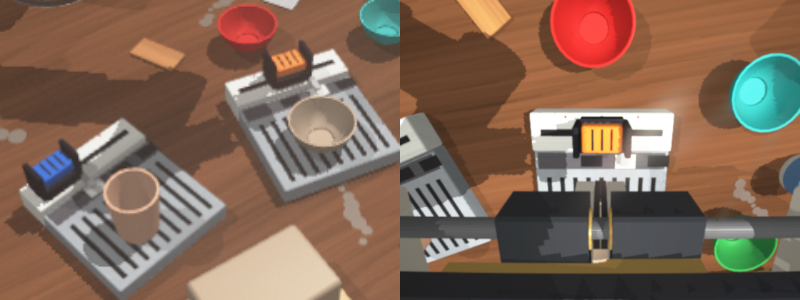

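The tab is back up at 77.3 mm, against 77.4 mm at rest before. The grip has moved about 50 mm to the middle of the rail, the bowl is in place, and the blue gate is still shut. I'll hand the job in.

```bash
python3 -c "
from plant import job;print(job.close_job())"
```

```text
the job is handed in; nothing more can be done
None
```

The orange-tab gate is open by one notch and locked at the middle notch with its tab fully up; the bowl is still in place, the blue gate is still shut, and I handed the job in at about 6 s.

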